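Stand the knocked-over counter signs back up at the refreshment stall

TASK

Two of the three sign stands on the coffee table have been knocked over and lie on their backs. With the fingertips, gently push each of the two back up until it stands upright and still with its steel foot flat on the table, about where it lies now. Only push: do not pinch, pick up, lift or carry a stand, and leave the third stand and everything else on the table as it is.

Things in the scene. Friction and masses are not known exactly. Their poses are not given: they have to be found in the camera images.
- sign_large: Larger fallen sign stand, 0.79 kg: black steel foot plate 130 mm wide (y) x 120 mm front to back (x) x 8 mm; 10 mm post; picture frame 148 mm wide x 210 x 6 mm from 60 to 270 mm up. Origin: middle of the foot's rear lower edge. Body z goes up the post, -x from the rear edge to the front edge: the foot fills x -0.120 to 0, z 0 to 0.008; the post is at x = -0.040, y = 0. Lies on its back, picture up.
- sign_large_edge (a point): Middle of the front upper edge of the larger stand's foot. At the start the foot stands on its rear edge like a low wall, this edge on top, 120 mm above the table, the post sloping 8 degrees down from it. The stand is loose: pushed near this edge from the post's side, away from the post, with 2 to 3 N, it tips over its rear edge, past 25 degrees drops flat and stands; pushed low it slides.
- sign_small: Smaller fallen sign stand, 0.57 kg, of the same build: foot 100 mm wide (y) x 100 mm front to back (x) x 8 mm; frame 105 mm wide x 148 x 6 mm from 60 to 208 mm up. Origin: middle of the foot's rear lower edge; axes as for the larger one: the foot fills x -0.100 to 0, z 0 to 0.008; the post is at x = -0.040, y = 0. Lies on its back, picture up.
- sign_small_edge (a point): Middle of the front upper edge of the smaller stand's foot. At the start the foot stands on its rear edge, this edge on top, 100 mm above the table, the post sloping 10 degrees down from it. Behaves as the larger one: pushed near this edge from the post's side, away from the post, with about 2 N, it tips up and then covers the 100 mm of table on the side to which it was pushed.
- sign_third: Sign stand of the size and build of the smaller fallen one, but standing upright, 208 mm tall; leave it alone. Origin and axes as for sign_small.
- cup: Lidded paper coffee cup, 88 mm across, 121 mm tall, upright; origin under its centre. Leave alone.
- cup_stack: Stack of nested paper cups with lids on top, 88 mm across, 186 mm tall, upright; origin under its centre. Leave alone.
- can: Drinks can, 66 mm across, 115 mm tall, upright; origin under its centre. Leave alone.
- muffin: Muffin in a paper case, 82 mm across, 66 mm tall; origin under its centre. Leave alone.
Things that resemble listed ones, but are neither listed nor needed, are in the scene too. What is shaped like the sign_small but turquoise is not meant.

How it is judged:
At the end, for the whole second after the job is handed in: Both fallen stands are upright (post within about 3 degrees of vertical) and at rest with the foot flat on the table, the rear edge of each foot within 100 mm of where it lay at the start, and each of the other loose things within 30 mm of its start (angle between each of sign_large, sign_small's own z axis and vertical below 0.05 rad and height (world z) of each of sign_large, sign_small below 0.004 m and distance of each of sign_large, sign_small from where it was at the start of the episode below 0.1 m and linear speed of each of sign_large, sign_small below 0.02 m/s and angular speed of each of sign_large, sign_small below 0.15 rad/s and distance of each of sign_third, cup, cup_stack, can, muffin from where it was at the start of the episode below 0.03 m); the robot touches nothing.
It fails at once if the larger stand is lifted or thrown over: the rear edge of its foot rises more than 25 mm off the table (height (world z) of sign_large above 0.025 m).
It fails at once if the smaller stand is lifted or thrown over: the rear edge of its foot rises more than 25 mm off the table (height (world z) of sign_small above 0.025 m).
It fails at once if the larger stand is pinched or handled roughly: the fingers bear on it with more than 25 N (contact force between the fingers and sign_large above 25 N).
It fails at once if the smaller stand is pinched or handled roughly: the fingers bear on it with more than 25 N (contact force between the fingers and sign_small above 25 N).
It fails at once if another loose thing on the table is pushed more than 30 mm from its place or knocked over (distance of any of sign_third, cup, cup_stack, can, muffin from where it was at the start of the episode above 0.03 m or angle between any of sign_third, cup, cup_stack, can, muffin's own z axis and vertical above 0.5 rad).
It also fails if it takes over 45 s, if anything falls off the work surface, if the arm or the gripper's body presses on something with over 40 N, if the wrist force passes 120 N, or if a joint passes its speed limit or range.

ROBOT

A 6-joint arm with a two-finger parallel gripper is mounted at the origin on the work surface. World frame = base frame: x ahead of the robot, y to its left, z up, the work surface at z = 0. Lengths are in m, angles in rad, forces in N, time in s.
With the tool pointing down it reaches from about 0.35 to 1 m from the base axis. Payload 7.1 kg.
Tool frame: the origin (TCP) lies at the very end of the fingers, on their centre line; the grasp point (between the pads) lies 19 mm behind it; z points along the fingers, y is the line along which they close (so a half turn about z gives the same grasp; the last joint's range is limited). The gripper opens to 85 mm and grips with 20 to 120 N. Pads are 22 mm wide; open, the fingers measure 114 mm over their backs; the gripper's body (76 mm by 85 mm) begins 54 mm behind the grasp point. The pads swing forward as they close: fully open they stand 13 mm farther back than shut.
Start: joints at [-1.306, 0.423, 1.63, -0, 1.089, -0.019], TCP at [0.175, -0.6, 0.231] pointing down, gripper open.
Joint ranges: [-3, 3], [-0.9, 2.11], [0.09, 2.58], [-1.31, 4.45], [0.11, 2.69], [-2.54, 2.54]. Speed limits (rad/s): [2.39, 2.39, 3.01, 3.14, 3.14, 3.14].

INTERFACE

Orientations are given as a rotation vector (axis times angle).
In Python, from plant import * gives the robot as it stands.
- The arm moves only by the tool arm_command, never from a script. Its argument "deltas" is a list of rows, each a list of 7 numbers: the closure, from -1 (fully open) to 1 (shut), so that 0 is half open, then the shift along the tool's x, y, z in cm, then the turn, a rotation vector about the tool's x, y, z in degrees. A call has 1 to 12 rows; each row is the pose to reach, as a shift and turn from the pose commanded when the call began, along the tool's axes at that moment; what a row does not reach only later rows make up. A row lasts 1/10 s, in which the tool goes at most 50 mm and 8.59 degrees, less where a joint would pass 70% of its speed; a pose out of reach is approached as far as the arm can. A call with a gripper value outside its range is refused whole. The fingers move at their own pace and stop on an object; "squeeze" is the grip in N (left out, the last holds). Time passes only in rows, so rows that repeat a pose let the fingers close. It gives the time, the measured TCP pose, the force, the opening and the grip force at its end, in the units of the state.
- get_obs(): the state, without advancing time (a new reading comes with each control period).
- get_image(name): name is "scene" or "top"; returns (picture, depth): 480x640x3 uint8, blue, green, red; 480x640 float32, m along the optical axis (not along the pixel's ray), 0 where there is no reading.
- get_calibration(name): a dict with "fx", "fy", "cx", "cy" (pixels), "world_to_cam" (4x4, takes a point from world to camera coordinates). Camera axes: x right, y down, z forward; pixel columns grow to the right and rows downward; lengths in m; the calibration is good to about 2 mm. A picture is of the moment at which its call begins. get_calibration takes no time and is no camera call.
- hand_in(): hands the job in; it is judged then, once.
The state is a dict: "time": time; "q": joint angles; "qd": joint speeds; "joint_efforts": joint torques, N m; "tool_pos": TCP position; "eef_rot": TCP orientation; "contact_force": force on the tool from outside, world axes, zero at the start; "moment": the same for the moment, N m; "width": finger opening in m; "grasp_force": force on a finger pad.
Only numpy, scipy, OpenCV 4.12 (cv2) and the standard library are available. Lean on these libraries where they do the work, as an engineer would, in place of code of your own. Each camera call takes 0.05 s, during which the arm holds its last target. There are 200 camera calls.

## Working session

There is one attempt and no reset: what is moved stays moved. The work goes in short steps, Python scripts to look and compute and a tool call to move; the robot and the scene stay as the last step left them, time stands still between calls to the robot, and variables do not carry over. Pictures are saved under pics/ and viewed, at most 10 in all, crops included, and the job is handed in when it is done.

Besides the shell and the picture viewer there is one more tool, called by a JSON object that holds its "fn" and its "kwargs". arm_command: Moves the arm, as the interface text tells. Its arguments: {"type":"object","properties":{"deltas":{"type":"array"},"squeeze":{"type":"number"}},"required":["deltas"]}

```bash
mkdir -p pics
cat > h.py <<'E'
from plant import *
import numpy as np, cv2
def cloud(n):
    im,d=get_image(n);c=get_calibration(n)
    v,u=np.mgrid[:480,:640]
    P=np.stack([(u-c['cx'])/c['fx']*d,(v-c['cy'])/c['fy']*d,d,np.ones_like(d)],-1)
    W=P@np.linalg.inv(c['world_to_cam']).T
    W[d==0]=np.nan
    return im,W[...,:3]
E
python3 - <<'E'
from h import *
for n in('scene','top'):
    im,W=cloud(n);cv2.imwrite(f'pics/{n}.png',im);np.save(n,W)
    print(np.linalg.inv(get_calibration(n)['world_to_cam'])[:3,3])
o=get_obs();print(o['time'],o['tool_pos'],o['eef_rot'],o['width'])
E
```

```text
[1.24969181 0.69426707 1.14895902]
[0.45893473 0.00279768 1.6761414 ]
0.1 [ 0.17489872 -0.59951774  0.23059247] [-3.10861147e+00 -4.44086983e-01  2.62956085e-04] 0.08537882889562305
```

View pics/scene.png

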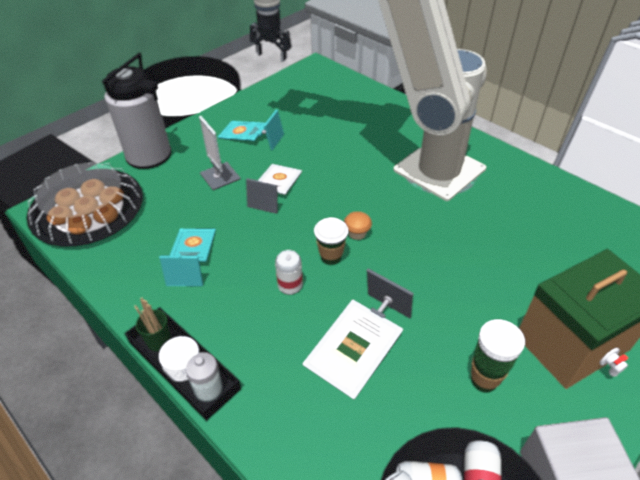

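View pics/top.png

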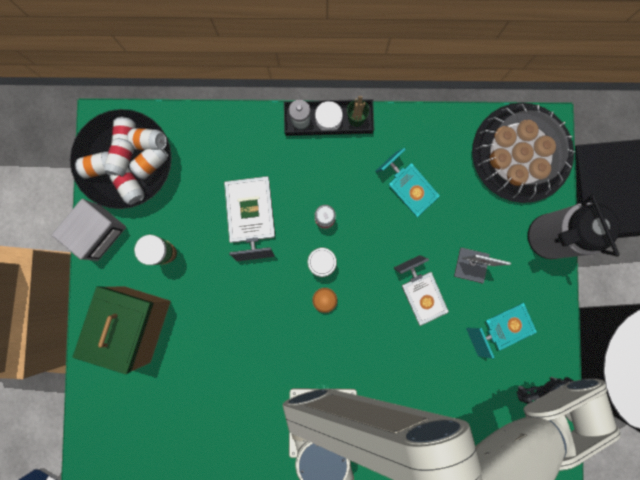

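The scene view shows the large fallen stand with its foot at about (390,293) and the small white one with its foot at (263,195). In the top view the feet are at about (252,254) and (411,265). The third stand is upright at (475,263) and the turquoise ones are decoys. The large stand's picture points toward +x. The small one's points away, toward image lower right.

Run:
```python
from h import *
S={n:(cv2.imread(f'pics/{n}.png'),np.load(n+'.npy')) for n in('scene','top')}
box={'L':{'top':(225,240,280,266),'scene':(355,262,420,320)},'S':{'top':(388,250,432,282),'scene':(240,172,285,218)}}
for k in box:
  for n in S:
    a,b,c,d=box[k][n];im,W=S[n];w=W[b:d,a:c].reshape(-1,3);I=im[b:d,a:c].reshape(-1,3).astype(int)
    dark=(I.max(1)<110)&(I.max(1)-I.min(1)<30)&(w[:,2]>.02)
    p=w[dark]; zt=np.percentile(p[:,2],97); 
    t=p[p[:,2]>zt-.012]; r=cv2.minAreaRect(t[:,:2].astype(np.float32)*1000)
    ev,V=np.linalg.eigh(np.cov(t[:,:2].T)); 
    q=(t[:,:2]-t[:,:2].mean(0))@V[:,1]
    print(k,n,len(p),'ztop',zt.round(3),'mid',((t[:,:2].mean(0))+V[:,1]*(q.max()+q.min())/2).round(3),'len',np.ptp(q).round(3),'dir',V[:,1].round(3),'meanall',p.mean(0).round(3))
im,W=S['top']
for u,v in[(250,210),(245,185),(263,185),(425,298),(475,265),(498,261),(325,215),(322,262),(324,300),(152,250),(412,270),(253,245)]: print(u,v,W[v,u].round(3))
```

```text
L scene 873 ztop 0.117 mid [0.559 0.234] len 0.126 dir [-0.133  0.991] meanall [0.553 0.236 0.073]
L top 339 ztop 0.123 mid [0.551 0.233] len 0.126 dir [-0.131  0.991] meanall [0.546 0.232 0.078]
S scene 675 ztop 0.097 mid [ 0.519 -0.282] len 0.09 dir [-0.425  0.905] meanall [ 0.523 -0.278  0.06 ]
S top 280 ztop 0.103 mid [ 0.511 -0.281] len 0.097 dir [-0.427  0.904] meanall [ 0.511 -0.28   0.067]
250 210 [0.693 0.248 0.028]
245 185 [0.78  0.269 0.011]
263 185 [0.782 0.209 0.006]
425 298 [ 0.406 -0.334  0.02 ]
475 265 [ 0.517 -0.504  0.006]
498 261 [ 0.522 -0.51   0.211]
325 215 [ 0.667 -0.001  0.11 ]
322 262 [0.518 0.007 0.119]
324 300 [0.399 0.    0.068]
152 250 [0.548 0.516 0.186]
412 270 [ 0.497 -0.288  0.039]
253 245 [0.575 0.234 0.045]
```

```bash
cat >> h.py <<'E'
from scipy.spatial.transform import Rotation as R
def plan(pts,yaw):
    "deltas (cm, deg) to world points with tool down, tool x at yaw deg"
    o=get_obs();R0=R.from_rotvec(o['eef_rot'])
    c,s=np.cos(np.radians(yaw)),np.sin(np.radians(yaw))
    Rt=R.from_matrix(np.array([[c,s,0],[s,-c,0],[0,0,-1]]))
    print(round(o['time'],2),o['tool_pos'].round(4),R0.as_matrix().round(3).tolist(),o['contact_force'].round(2))
    print('turn',np.degrees((R0.inv()*Rt).as_rotvec()).round(1))
    for p in pts: print(p,(R0.inv().apply(np.array(p)-o['tool_pos'])*100).round(1))
E
python3 - <<'E'
from h import *
plan([(.469,-.303,.2),(.469,-.303,.08)],25.2)
E
```

```text
0.1 [ 0.1749 -0.5995  0.2306] [[0.96, 0.28, -0.0], [0.28, -0.96, 0.001], [0.0, -0.001, -1.0]] [ 0.11  0.66 -0.58]
turn [-0.1 -0.  -8.9]
(0.469, -0.303, 0.2) [ 36.5 -20.2   3.1]
(0.469, -0.303, 0.08) [ 36.5 -20.2  15.1]
```

{"fn": "arm_command", "kwargs": {"deltas": [[0,36.5,-20.2,1,0,0,-8.9],[0,36.5,-20.2,1,0,0,-8.9],[0,36.5,-20.2,1,0,0,-8.9],[0,36.5,-20.2,1,0,0,-8.9],[0,36.5,-20.2,1,0,0,-8.9],[0,36.5,-20.2,1,0,0,-8.9],[0,36.5,-20.2,1,0,0,-8.9],[0,36.5,-20.2,1,0,0,-8.9],[0,36.5,-20.2,1,0,0,-8.9],[0,36.5,-20.2,3,0,0,-8.9],[0,36.5,-20.2,6,0,0,-8.9],[0,36.5,-20.2,7,0,0,-8.9]]}}

```text
time: 1.3
tool_pos: [0.4675, -0.3025, 0.1587]
eef_rot: [-3.063, -0.685, 0.005]
contact_force: [-0.3, 0.8, 0.4]
width: 0.0426
grasp_force: 0.0
```

Run:
```python
from h import *
plan([(.469,-.303,.08),(.51,-.284,.08)],25.2); o=get_obs();print(o['width'])
im,_=get_image('top');cv2.imwrite('pics/t2.png',im)
im,_=get_image('scene');cv2.imwrite('pics/s2.png',cv2.resize(im[100:300,160:400],None,fx=2.5,fy=2.5))
```

```text
1.3 [ 0.4675 -0.3025  0.1587] [[0.905, 0.426, -0.004], [0.426, -0.905, 0.003], [-0.002, -0.004, -1.0]] [-0.31  0.81  0.39]
turn [-0.2  0.1  0. ]
(0.469, -0.303, 0.08) [0.1 0.1 7.9]
(0.51, -0.284, 0.08) [4.7 0.2 7.9]
0.04257290684192156
```

View pics/s2.png

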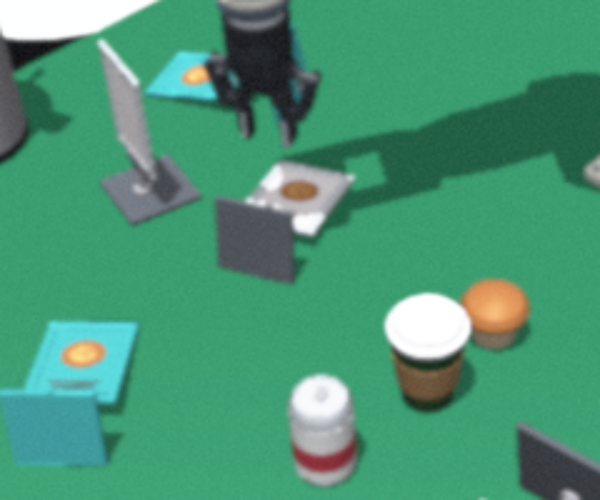

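The gripper at about (265,90) hangs over the picture, behind the foot plate at (257,240). The path forward is clear.

{"fn": "arm_command", "kwargs": {"deltas": [[0,0,0,4,0,0,0],[0,0,0,7.9,0,0,0],[0,0.5,0.1,7.9,0,0,0],[0,1.5,0.1,7.9,0,0,0],[0,2.5,0.1,7.9,0,0,0],[0,3.0,0.1,7.9,0,0,0],[0,3.5,0.1,7.9,0,0,0],[0,4.0,0.1,7.9,0,0,0],[0,4.5,0.1,7.9,0,0,0],[0,5.0,0.1,7.9,0,0,0],[0,5.5,0.1,7.9,0,0,0]]}}

```text
time: 2.5
tool_pos: [0.5192, -0.2812, 0.0823]
eef_rot: [-3.066, -0.684, 0.0]
contact_force: [-0.7, -0.5, 0.2]
width: 0.0427
grasp_force: 0.6
```

Run:
```python
from h import *
plan([],25.2)
im,_=get_image('scene');cv2.imwrite('pics/s3.png',cv2.resize(im[100:300,160:400],None,fx=2.5,fy=2.5))
```

```text
2.5 [ 0.5192 -0.2812  0.0823] [[0.905, 0.425, -0.0], [0.425, -0.905, 0.0], [-0.0, -0.0, -1.0]] [-0.73 -0.49  0.21]
turn [-0.  0. -0.]
```

View pics/s3.png

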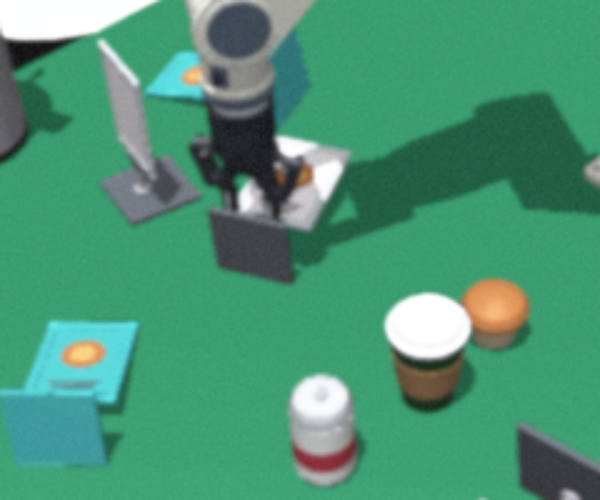

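The top edge has moved forward and the lower edge is still in place, so it is tipping. I'll continue.

{"fn": "arm_command", "kwargs": {"deltas": [[0,0.5,0,0,0,0,0],[0,1.0,0,0,0,0,0],[0,1.5,0,0,0,0,0],[0,2.0,0,0,0,0,0],[0,2.5,0,0,0,0,0],[0,3.0,0,0,0,0,0],[0,3.5,0,0,0,0,0]]}}

```text
time: 3.25
tool_pos: [0.5513, -0.2663, 0.0824]
eef_rot: [3.066, 0.684, 0.0]
contact_force: [-0.3, -0.3, -0.4]
width: 0.0425
grasp_force: 0.0
```

Run:
```python
from h import *
plan([],25.2)
im,_=get_image('scene');cv2.imwrite('pics/s4.png',cv2.resize(im[100:300,160:400],None,fx=2.5,fy=2.5))
```

```text
3.25 [ 0.5513 -0.2663  0.0824] [[0.905, 0.425, 0.0], [0.425, -0.905, -0.0], [0.0, 0.0, -1.0]] [-0.27 -0.27 -0.39]
turn [ 0. -0. -0.]
```

View pics/s4.png

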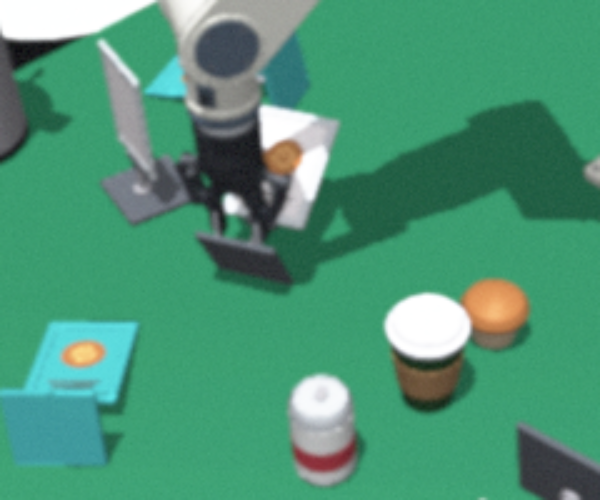

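The foot leans well forward and the contact force has nearly vanished, so it is about to drop. I'll move ahead of it.

{"fn": "arm_command", "kwargs": {"deltas": [[0,1,0,0,0,0,0],[0,2,0,0,0,0,0],[0,3.5,0,0,0,0,0],[0,5.5,0,0,0,0,0],[0,8,0,0,0,0,0],[0,10.5,0,0,0,0,0],[0,12,0,0,0,0,0],[0,12,0,-1,0,0,0]]}}

```text
time: 4.1
tool_pos: [0.6605, -0.2138, 0.0912]
eef_rot: [-3.065, -0.687, 0.002]
contact_force: [-0.4, 0.3, -0.4]
width: 0.0426
grasp_force: 0.0
```

Run:
```python
from h import *
plan([(.62,.243,.28),(.608,.241,.2),(.608,.241,.099)],7.6)
im,_=get_image('scene');cv2.imwrite('pics/s5.png',cv2.resize(im[100:300,160:400],None,fx=2.5,fy=2.5))
```

```text
4.1 [ 0.6605 -0.2138  0.0912] [[0.904, 0.427, -0.001], [0.427, -0.904, 0.001], [-0.001, -0.001, -1.0]] [-0.35  0.33 -0.37]
turn [-0.1  0.1 17.7]
(0.62, 0.243, 0.28) [ 15.8 -43.1 -18.8]
(0.608, 0.241, 0.2) [ 14.7 -43.4 -10.8]
(0.608, 0.241, 0.099) [ 14.7 -43.4  -0.7]
```

View pics/s5.png

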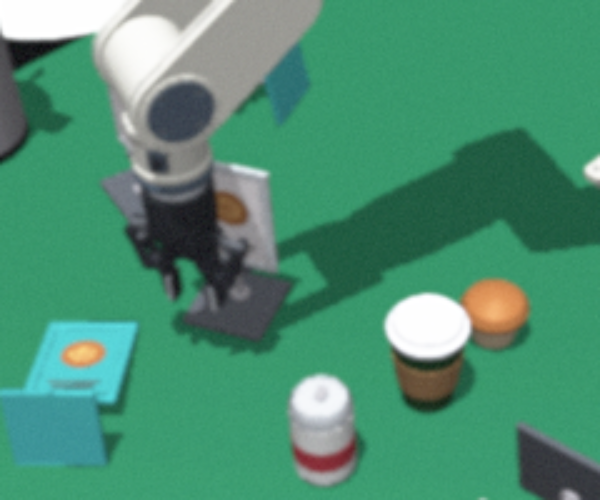

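The small stand now looks upright, with its foot down at (235,305). I'll rise and cross to the large stand.

{"fn": "arm_command", "kwargs": {"deltas": [[0,0.5,0,-4,0,0,0],[0,1,0,-9,0,0,0],[0,1,0,-14,0,0,0],[0,2,-3,-18.8,0,0,2],[0,15.8,-43.1,-18.8,0,0,17.7],[0,15.8,-43.1,-18.8,0,0,17.7],[0,15.8,-43.1,-18.8,0,0,17.7],[0,15.8,-43.1,-18.8,0,0,17.7],[0,15.8,-43.1,-18.8,0,0,17.7],[0,15.8,-43.1,-18.8,0,0,17.7],[0,15.8,-43.1,-18.8,0,0,17.7],[0,15.8,-43.1,-18.8,0,0,17.7]]}}

```text
time: 5.35
tool_pos: [0.6212, 0.2145, 0.2805]
eef_rot: [3.135, 0.203, 0.0]
contact_force: [0.4, -1.0, 1.1]
width: 0.0426
grasp_force: 0.0
```

Run:
```python
from h import *
plan([(.62,.243,.2),(.610,.241,.098),(.57,.236,.098)],7.6)
im,W=cloud('top');cv2.imwrite('pics/t6.png',im)
im,W=cloud('scene');cv2.imwrite('pics/s6.png',im)
```

```text
5.35 [0.6212 0.2145 0.2805] [[0.992, 0.129, 0.0], [0.129, -0.992, -0.0], [0.0, 0.0, -1.0]] [ 0.38 -1.01  1.08]
turn [ 0.  -0.  -0.2]
(0.62, 0.243, 0.2) [ 0.2 -2.8  8.1]
(0.61, 0.241, 0.098) [-0.8 -2.8 18.3]
(0.57, 0.236, 0.098) [-4.8 -2.8 18.3]
```

View pics/s6.png

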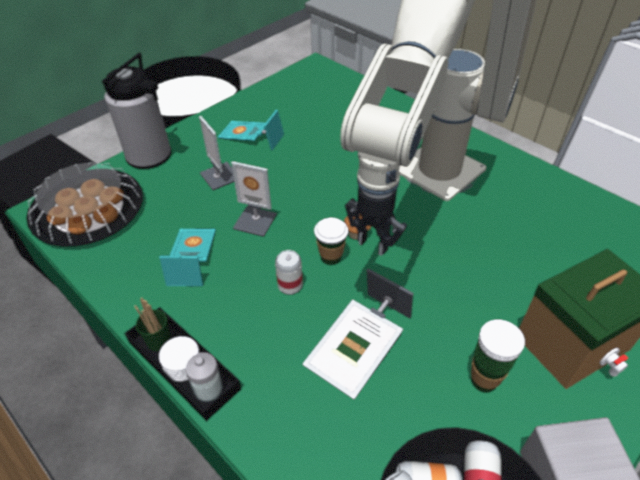

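The small stand is upright at (253,195) and the gripper is near the large stand at (390,290). I'll go down behind its top edge.

{"fn": "arm_command", "kwargs": {"deltas": [[0,0,-2.8,2,0,0,0],[0,0,-2.8,6,0,0,0],[0,0,-2.8,10,0,0,0],[0,0,-2.8,14,0,0,0],[0,0,-2.8,18,0,0,0],[0,0,-2.8,18,0,0,0]]}}

```text
time: 6.05
tool_pos: [0.6144, 0.2385, 0.0946]
eef_rot: [3.132, 0.203, -0.016]
contact_force: [0.1, -0.3, -1.2]
width: 0.0428
grasp_force: 0.0
```

Run:
```python
from h import *
plan([(.610,.241,.1),(.573,.237,.1)],7.6)
im,W=cloud('scene');cv2.imwrite('pics/s7.png',cv2.resize(im[160:400,280:480],None,fx=2.5,fy=2.5))
```

```text
6.05 [0.6144 0.2385 0.0946] [[0.992, 0.129, -0.01], [0.129, -0.992, -0.004], [-0.011, 0.003, -1.0]] [ 0.14 -0.35 -1.18]
turn [ 0.2  0.6 -0.2]
(0.61, 0.241, 0.1) [-0.4 -0.3 -0.5]
(0.573, 0.237, 0.1) [-4.1 -0.4 -0.5]
```

View pics/s7.png

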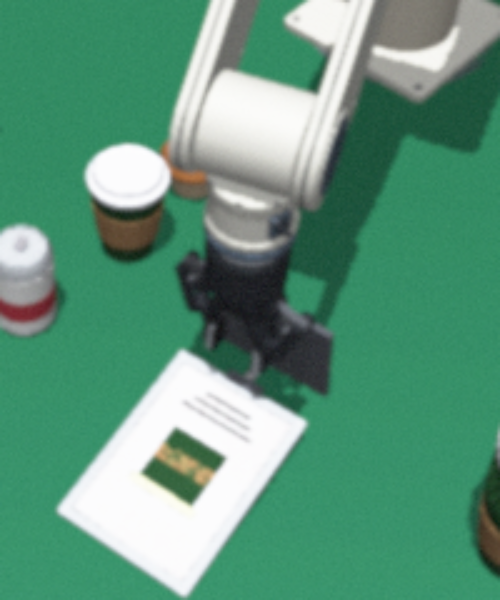

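The fingers sit on the picture side of the foot, with the foot plate at (275,345). I'll push slowly toward the robot.

{"fn": "arm_command", "kwargs": {"deltas": [[0,-1,-0.3,-0.5,0,0,0],[0,-2,-0.3,-0.5,0,0,0],[0,-3,-0.3,-0.5,0,0,0],[0,-3.5,-0.3,-0.5,0,0,0],[0,-4,-0.3,-0.5,0,0,0],[0,-4.5,-0.3,-0.5,0,0,0],[0,-5,-0.3,-0.5,0,0,0],[0,-5.5,-0.3,-0.5,0,0,0],[0,-6,-0.3,-0.5,0,0,0],[0,-6.5,-0.3,-0.5,0,0,0],[0,-7,-0.3,-0.5,0,0,0],[0,-7.5,-0.3,-0.5,0,0,0]]}}

```text
time: 7.3
tool_pos: [0.5435, 0.2346, 0.1049]
eef_rot: [-3.135, -0.204, -0.0]
contact_force: [1.2, 0.5, 1.2]
width: 0.0424
grasp_force: 0.7
```

Run:
```python
from h import *
plan([],7.6)
im,W=cloud('scene');cv2.imwrite('pics/s8.png',cv2.resize(im[160:400,280:480],None,fx=2.5,fy=2.5))
```

```text
7.3 [0.5435 0.2346 0.1049] [[0.992, 0.13, 0.0], [0.13, -0.992, 0.0], [0.0, -0.0, -1.0]] [1.24 0.5  1.24]
turn [-0.  -0.  -0.1]
```

View pics/s8.png

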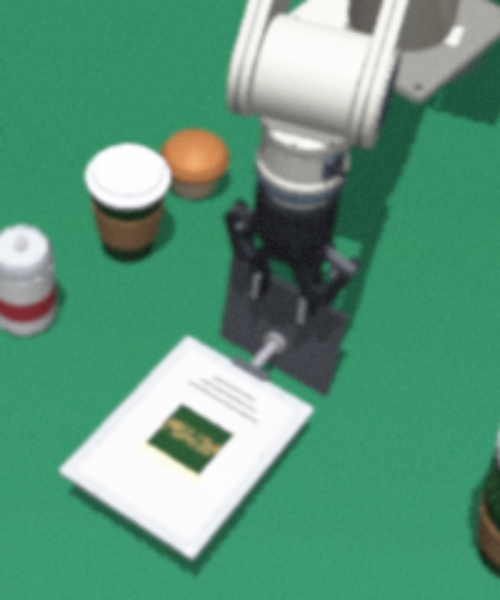

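Tipping well, with the fingers centred on the foot at about (285,300). I'll continue over the balance point and move ahead.

{"fn": "arm_command", "kwargs": {"deltas": [[0,-0.5,0,0,0,0,0],[0,-1,0,0,0,0,0],[0,-1.5,0,0,0,0,0],[0,-2,0,0,0,0,0],[0,-2.6,0,0,0,0,0],[0,-3.4,0,0,0,0,0],[0,-4.5,0,0,0,0,0],[0,-6,0,0,0,0,0],[0,-8,0,0,0,0,0],[0,-10.5,0,0,0,0,0],[0,-13,0,0,0,0,0],[0,-14,0,0,0,0,0]]}}

```text
time: 8.55
tool_pos: [0.4017, 0.2155, 0.1046]
eef_rot: [3.134, 0.205, -0.004]
contact_force: [-0.5, -0.3, -0.4]
width: 0.0426
grasp_force: 0.0
```

{"fn": "arm_command", "kwargs": {"deltas": [[0,-0.5,0,-1,0,0,0],[0,-1,0,-4,0,0,0],[0,-1.5,0,-8,0,0,0],[0,-1.5,0,-10,0,0,0],[0,-1.5,0,-10,0,0,0],[0,-1.5,0,-10,0,0,0]]}}

```text
time: 9.15
tool_pos: [0.3909, 0.2148, 0.2056]
eef_rot: [-3.134, -0.204, -0.003]
contact_force: [0.7, 0.8, -0.6]
width: 0.0428
grasp_force: 0.0
```

Run:
```python
from h import *
plan([],7.6)
im,W=cloud('scene');cv2.imwrite('pics/s9.png',im)
im,W=cloud('top');cv2.imwrite('pics/t9.png',im)
a=cv2.imread('pics/scene.png')
for b in[(270,240,305,300),(310,215,375,265),(470,315,530,395),(195,115,245,190)]:
    x,y,c,d=b;print(b,cv2.absdiff(a[y:d,x:c],cv2.imread('pics/s9.png')[y:d,x:c]).mean().round(1))
```

```text
9.15 [0.3909 0.2148 0.2056] [[0.992, 0.13, 0.002], [0.13, -0.992, 0.001], [0.002, -0.001, -1.0]] [ 0.67  0.82 -0.64]
turn [-0.  -0.1 -0.1]
(270, 240, 305, 300) 2.3
(310, 215, 375, 265) 2.1
(470, 315, 530, 395) 2.1
(195, 115, 245, 190) 7.9
```

View pics/s9.png

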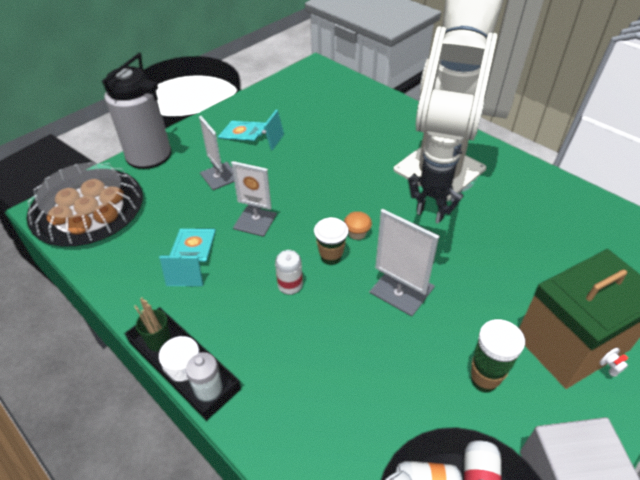

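Both stands are upright, the large at (405,270) and the small at (253,200), and the gripper is clear. I'll check the rear edges and tilt, then hand in.

Run:
```python
from h import *
im,W=cloud('scene')
for nm,b,m,p in[('L',(365,205,445,315),(.555,.234),(-.991,-.132)),('S',(228,158,280,238),(.515,-.281),(.905,.426))]:
    x,y,c,d=b;w=W[y:d,x:c].reshape(-1,3);I=im[y:d,x:c].reshape(-1,3).astype(int)
    s=(w[:,:2]-m)@np.array(p); l=(w[:,:2]-m)@np.array([-p[1],p[0]])
    g=(I.max(1)-I.min(1)<40)&(abs(l)<.08)
    f=g&(w[:,2]<.02)&(w[:,2]>-.005)
    print(nm,'foot along push',np.percentile(s[f],[2,98]).round(3),'across',np.percentile(l[f],[2,98]).round(3))
    h=g&(w[:,2]>.08); k=np.polyfit(w[h,2],s[h],1); print(' frame tilt deg',np.degrees(np.arctan(k[0])).round(2),'top',w[h,2].max().round(3))
```

```text
L foot along push [0.02  0.313] across [-0.062  0.065]
 frame tilt deg 5.08 top 0.276
S foot along push [0.004 0.119] across [-0.049  0.045]
 frame tilt deg 0.11 top 0.213
```

Run:
```python
from h import *
im,W=cloud('scene')
w=W[205:315,365:445].reshape(-1,3)
s=(w[:,:2]-(.555,.234))@np.array((-.991,-.132)); l=(w[:,:2]-(.555,.234))@np.array((.132,-.991))
h=(w[:,2]>.08)&(s<.1)&(s>.02)&(abs(l)<.06); k=np.polyfit(w[h,2],s[h],1); print(h.sum(),np.degrees(np.arctan(k[0])).round(2),s[h].std(),w[h,2].max())
if abs(np.degrees(np.arctan(k[0])))<2: print(hand_in())
```

```text
2554 -0.01 0.0017105828879262093 0.27447748997241506
the job is handed in; nothing more can be done
None
```

Both fallen sign stands now stand upright with their feet flat: post tilt measured about 0.1° or less, rear edges within about 2 cm of where they lay, and nothing else on the table visibly disturbed. The job is handed in at about 9 s; the hand-in returned no verdict.

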